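Slide the board carrier onto the test jig's hidden pin and hold it down

ROBOT

A 6-joint arm with a two-finger parallel gripper is mounted at the origin on the work surface. World frame = base frame: x ahead of the robot, y to its left, z up, the work surface at z = 0. Lengths are in m, angles in rad, forces in N, time in s.
With the tool pointing down it reaches from about 0.3 to 0.875 m from the base axis. Payload 6.4 kg.
Tool frame: the origin (TCP) lies midway between the tips of the shut fingers; the grasp point (between the pads) lies 19 mm behind it; z points along the fingers, y is the line along which they close (so a half turn about z gives the same grasp; the last joint's range is limited). The gripper opens to 85 mm and grips with 20 to 120 N. Pads are 22 mm wide; open, the fingers measure 114 mm over their backs; the gripper's body (76 mm by 85 mm) begins 54 mm behind the grasp point. The pads swing forward as they close: fully open they stand 13 mm farther back than shut.
Start: joints at [1.139, 0.181, 1.607, -0, 1.354, -0.206], TCP at [0.129, 0.56, 0.231] pointing down, gripper open.
Joint ranges: [-2.99, 2.99], [-0.89, 2.07], [0.3, 2.58], [-1.14, 4.28], [0, 2.63], [-3.12, 3.12]. Speed limits (rad/s): [2.57, 2.57, 3.01, 3.14, 3.14, 3.14].

INTERFACE

Orientations are given as a unit quaternion [w, x, y, z].
In Python, from bench import sensors, vision, ctrl gives the robot as it stands.
- The arm moves only by the tool carry_out, never from a script. Its argument "deltas" is text: rows parted by semicolons, each of 7 numbers parted by spaces: the shift along the tool's x, y, z in mm, then the turn, a rotation vector about the tool's x, y, z in rad, then the closure, from 0 (fully open) to 1 (shut). In form: tx ty tz ax ay az claw; .... A call has 1 to 12 rows; each row is the pose to reach, as a shift and turn from the pose commanded when the call began, along the tool's axes at that moment; what a row does not reach only later rows make up. A row lasts 1/8 s, in which the tool goes at most 62.5 mm and 10.7 degrees, less where a joint would pass 70% of its speed; a pose out of reach is approached as far as the arm can. A call with a gripper value outside its range is refused whole. The fingers move at their own pace and stop on an object; the grip force is fixed at half the most. Time passes only in rows, so rows that repeat a pose let the fingers close. It gives the time, the measured TCP pose, the force, the opening and the grip force at its end, in the units of the state.
- sensors.get_obs(): the state, without advancing time (a new reading comes with each control period).
- vision.camera(name): name is "scene" or "top" or "wrist"; returns the picture (400x640x3 uint8, blue, green, red); there is no depth.
- vision.camera_model(name): a dict with "K" (3x3 intrinsics, pixels), "extrinsics" (4x4, takes a point from world to camera coordinates); the wrist camera has in their place "hand_eye" (4x4, takes a point from camera to tool coordinates, whose origin is the TCP and whose axes are the flange's). Camera axes: x right, y down, z forward; pixel columns grow to the right and rows downward; lengths in m; the calibration is good to about 2 mm. The wrist camera is an equidistant fisheye: a pixel r from the principal point sees the ray r / f radians off the axis. A picture is of the moment at which its call begins: read the wrist's pose just before it. camera_model takes no time and is no camera call.
- ctrl.hand_in(): hands the job in; it is judged then, once.
The state is a dict: "time_s": time; "q": joint angles; "dq": joint speeds; "joint_efforts": joint torques, N m; "eef_pos": TCP position; "eef_rot": TCP orientation; "wrist_force": force on the tool from outside, world axes, zero at the start; "torque": the same for the moment, N m; "opening": opening from 0.0 (shut) to 1.0 (fully open); "grasp_force": force on a finger pad.
Only numpy, scipy, OpenCV 4.12 (cv2) and the standard library are available. Lean on these libraries where they do the work, as an engineer would, in place of code of your own. Each camera call takes 0.05 s, during which the arm holds its last target. There are 200 camera calls.

TASK

Test the circuit board on its carrier: pick the carrier up by its rib handle, slide its tongue in under the hood of the test jig, square to the jig, until the hole in the tongue drops over the locating pin hidden in there. Then press the carrier fully down against the jig's sprung deck and finish while still holding it down, and leave the other things on the table where they are.

Things in the scene. Friction and masses are not known exactly. Their poses are not given: they have to be found in the camera images.
- carrier: loose grey printed board carrier, about 0.2 kg, flat on the table; jig and carrier start on opposite sides (left, right). A plate 8 mm thick: a pad (x -50 to 45 mm, 80 mm wide) with two dark green circuit strips, then a tongue (x 45 to 105 mm, 50 mm wide) with one round hole. Origin: centre of the pad's underside, below the handle; z up, x towards the tongue.
- carrier_handle (a point): middle of the top of the carrier's handle, 38 mm above its underside, straight above the carrier's origin. The handle is an upright rib on the pad, 50 mm long in carrier x, 16 mm thick in y, 30 mm tall above the pad; beside it nothing rises above 11 mm over the underside.
- carrier_hole (a point): centre, at the underside, of the 15 mm through hole in the tongue (carrier x = 75 mm, y = 0, z = 0); carrier's axes
- jig: test jig fixed to the table: black base plate 205 x 120 x 12 mm, bare aluminium sprung deck (x -55 to 117 mm; 90 mm wide, under the hood 58 mm) and a black hood at its +x end. Origin: on the table, straight below the place of the fitted carrier's origin; z up; x: the way the tongue slides in, roughly away from the robot. The fitted carrier's x points along it.
- jig_hood (a point): middle of the hood's open mouth, at the roof's underside (jig x = 53 mm, 60 mm above the table). The mouth faces jig -x, 66 mm wide between the cheeks. Roof 6 mm thick; hood 82 mm wide, reaching to x = 133 mm, back wall's inner face at x = 125 mm.
- jig_pin (a point): centre of the top of the jig's steel locating pin, hidden under the hood (jig x = 75 mm, y = 0, 38 mm above the table, 8 mm above the raised deck). Pin 12 mm in diameter, its last 4 mm tapered to 5 mm; it does not move with the deck. The tongue slides in above it, underside over 38 mm and top under 60 mm, then drops over it.
- deck (a joint): how far the jig's deck is pressed down, m: 0 = up (top 30 mm above the table), 0.008 = fully down on its stop (top 22 mm). A spring pushes up with 4 N at the top, 12 N at the bottom: the carrier's weight alone does not move it, and it rises again when not held down. It stays level.
- mouse: black computer mouse, 78 x 62 x 34 mm, a bystander; origin under its rear part
- screwdriver: screwdriver with a black handle, 150 mm long, lying near the midline between jig and carrier, a bystander; origin under it
- pallet: model pallet of light wood, 70 x 60 x 12 mm, a bystander; origin under its centre
- tray: small open grey tray, 90 x 70 x 25 mm, a bystander; origin under its centre
- glue: white glue stick standing up, 28 mm diameter, 90 mm tall, a bystander; origin under its centre
- block: brown wooden block, 25 mm cube, left of the midline beyond the jig and carrier, a bystander; origin under its centre
- block2: brown wooden block, 25 mm cube, right of the midline beyond the jig and carrier, a bystander; origin under its centre
Things that resemble listed ones, but are neither listed nor needed, are in the scene too. What is shaped like the carrier but purple or yellow is not meant. Leave any orange look-alike of the jig alone.

How it is judged:
On the way, in this order (a step that is already met when the one before it is completed fails the run):
1. the carrier is picked up off the table (height (world z) of carrier above 0.03 m), for 0.1 s.
2. the carrier's hole has dropped over the pin, with the deck still up (horizontal distance between carrier_hole and jig_pin below 0.004 m and z of carrier_hole in the frame of jig below 0.035 m and value of joint deck below 0.005 m), for 0.02 s.
At the end, for the whole second after the job is handed in: Hole within 4 mm of the pin, carrier square to the jig within 0.12 rad and level within 0.06 rad, its underside at most 25.5 mm above the table, the deck pressed at least 6.5 of its 8 mm, and the robot still holding the carrier down (over 3 N) through the last second (value of joint deck above 0.0065 m and horizontal distance between carrier_hole and jig_pin below 0.004 m and z of each of carrier_hole, carrier in the frame of jig below 0.0255 m and angle between the x axis of carrier and the x axis of jig, either way round below 0.12 rad and angle between carrier's own z axis and vertical below 0.06 rad and contact force between any of the fingers, the arm and carrier above 3 N); the arm keeps its last pose, push and grip.
It fails at once if a bystander is moved by more than 25 mm (distance of any of mouse, screwdriver, pallet, tray, glue, block, block2 from where it was at the start of the episode above 0.025 m).
It also fails if it takes over 40 s, if anything falls off the work surface, if the arm or the gripper's body presses on something with over 40 N, if the wrist force passes 120 N, or if a joint passes its speed limit or range.

## Working session

There is one attempt and no reset: what is moved stays moved. The work goes in short steps, Python scripts to look and compute and a tool call to move; the robot and the scene stay as the last step left them, time stands still between calls to the robot, and variables do not carry over. Pictures are saved under pics/ and viewed, at most 10 in all, crops included, and the job is handed in when it is done.

Besides the shell and the picture viewer there is one more tool, called after ">>>" as name(argument=value, ...) on one line, values as JSON. carry_out: Moves the arm, as the interface text tells. Its arguments: {"type":"object","properties":{"deltas":{"type":"string"}},"required":["deltas"]}

```bash
mkdir -p pics; ls; python3 - <<'E'
from bench import sensors, vision
import cv2, numpy as np
o=sensors.get_obs(); print(o)
for n in("top","scene","wrist"):
    im=vision.camera(n); cv2.imwrite(f"pics/{n}0.png",im)
    print(n,{k:np.round(v,4).tolist() if not isinstance(v,str) else v for k,v in vision.camera_model(n).items()})
E
```

```text
pics
{'time_s': 0.0, 'q': array([ 1.13871974e+00,  1.81532542e-01,  1.60798879e+00,  1.34240141e-05,
        1.35378789e+00, -2.06294007e-01]), 'dq': array([-0.00121802, -0.00102554,  0.00022426, -0.00088283,  0.00036576,
        0.00014762]), 'joint_efforts': array([-2.52548680e-04, -4.44876444e+01, -3.51334119e+01, -2.80661288e-04,
        9.14122764e-03,  6.61042293e-06]), 'eef_pos': array([0.12847017, 0.55991292, 0.23039821]), 'eef_rot': array([-2.75546983e-04,  1.12653051e-01,  9.93634014e-01, -8.12880009e-04]), 'wrist_force': array([-1.17346930e+00,  6.20435047e-02, -6.40536572e-04]), 'torque': array([ 0.00122902,  0.01224022, -0.0567237 ]), 'grasp_force': 0.0, 'opening': 1.00382507693666}
top {'K': [[385.5645, 0.0, 320.6703], [0.0, 385.5645, 201.9055], [0.0, 0.0, 1.0]], 'extrinsics': [[-0.025, -0.9997, -0.0025, -0.0701], [-0.9955, 0.0252, -0.091, 0.4624], [0.091, 0.0002, -0.9958, 1.2894], [0.0, 0.0, 0.0, 1.0]]}
scene {'K': [[513.732, 0.0, 327.9915], [0.0, 513.732, 195.7958], [0.0, 0.0, 1.0]], 'extrinsics': [[-0.69, 0.7237, 0.0157, 0.3715], [0.5716, 0.5581, -0.6015, -0.1931], [-0.444, -0.406, -0.7987, 1.675], [0.0, 0.0, 0.0, 1.0]]}
wrist {'K': [[309.7069, 0.0, 315.982], [0.0, 309.7069, 198.7122], [0.0, 0.0, 1.0]], 'hand_eye': [[-0.0013, -0.9484, -0.3172, 0.0813], [1.0, -0.0012, -0.0004, 0.0001], [-0.0, -0.3172, 0.9484, -0.142], [0.0, 0.0, 0.0, 1.0]]}
```

View pics/top0.png

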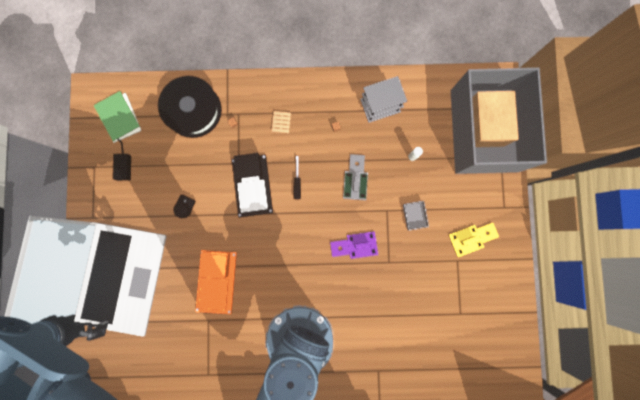

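View pics/scene0.png

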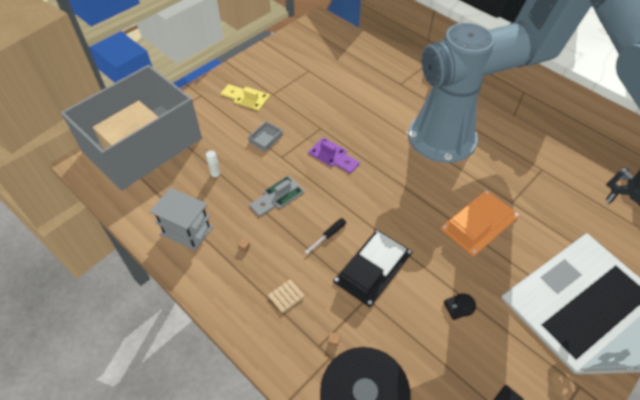

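The top view shows the black jig at (252,185) with its hood at the upper end. The candidates for the carrier are the grey one with green strips at (356,178), the purple one at (355,244) and the yellow one at (473,239). The grey one fits the description, because the purple and yellow are excluded and it lies across the screwdriver (297,178) from the jig. I'll confirm this in an enlarged crop.

```bash
cat > h.py <<'E'
import numpy as np, cv2
from scipy.spatial.transform import Rotation as R
from bench import sensors, vision
def fixed(n,uv,z):
    m=vision.camera_model(n); E=np.array(m["extrinsics"]); 
    d=np.linalg.inv(m["K"])@np.array([*uv,1.]); Rt=E[:3,:3].T
    c=-Rt@E[:3,3]; d=Rt@d
    return c+d*(z-c[2])/d[2]
def pose(o=None):
    o=o or sensors.get_obs(); w,x,y,z=o["eef_rot"]
    T=np.eye(4); T[:3,:3]=R.from_quat([x,y,z,w]).as_matrix(); T[:3,3]=o["eef_pos"]; return T
def wrist(T,uv,z):
    m=vision.camera_model("wrist"); K=np.array(m["K"]); C=T@np.array(m["hand_eye"])
    p=np.array(uv,float)-K[:2,2]; r=np.hypot(*p); th=r/K[0,0]
    d=C[:3,:3]@np.array([*(p/max(r,1e-9)*np.sin(th)),np.cos(th)])
    return C[:3,3]+d*(z-C[2,3])/d[2]
def wproj(T,P):
    m=vision.camera_model("wrist"); K=np.array(m["K"]); C=np.linalg.inv(T@np.array(m["hand_eye"]))
    p=C[:3,:3]@P+C[:3,3]; th=np.arctan2(np.hypot(p[0],p[1]),p[2])
    return K[:2,2]+K[0,0]*th*p[:2]/np.hypot(p[0],p[1])
def show(T): 
    t=T[:3,:3]; print("tcp",np.round(T[:3,3]*1e3,1),"toolx yaw",np.round(np.arctan2(t[1,0],t[0,0]),4),"z",np.round(t[:,2],3))
E
python3 - <<'E'
from h import *
im=cv2.imread("pics/top0.png"); c=im[140:230,225:385]
cv2.imwrite("pics/crop1.png",cv2.resize(c,None,fx=5,fy=5,interpolation=cv2.INTER_CUBIC))
for n,uv,z in[("handle",(356,180),.038),("hole",(357,160),.008),("jigmid",(252,185),.01),("hoodtop",(250,168),.066)]:
    print(n,fixed("top",uv,z).round(3))
h=cv2.cvtColor(im,cv2.COLOR_BGR2HSV)
show(pose())
E
```

```text
handle [ 0.53  -0.203  0.038]
hole [ 0.604 -0.211  0.008]
jigmid [0.526 0.153 0.01 ]
hoodtop [0.575 0.149 0.066]
tcp [128.5 560.  230.6] toolx yaw 2.9158 z [-0.001 -0.001 -1.   ]
```

View pics/crop1.png

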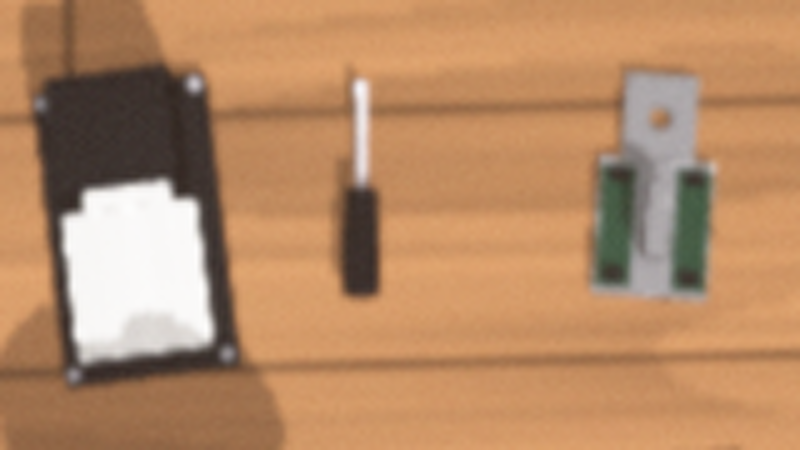

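View pics/wrist0.png

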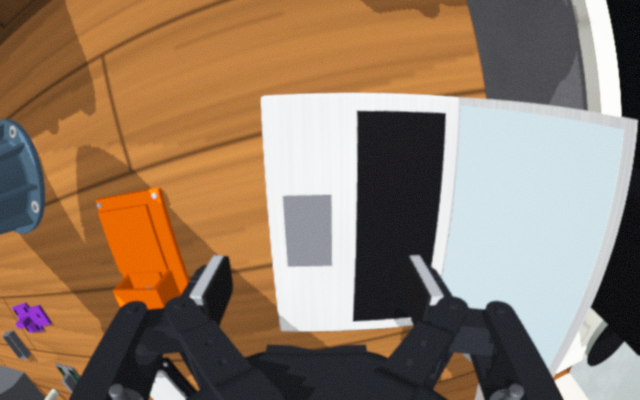

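The crop confirms the grey carrier with two green strips, rib and tongue hole at about (357,164) of the top view. It also shows the black jig with a pale deck and its hood at the far end. I'll go above the jig first and look with the wrist camera.

>>> carry_out(deltas="-46 -25 -2 0 0 -0.02 0; -92 -49 -4 0 0 -0.04 0; -138 -74 -5 0 0 -0.06 0; -184 -98 -7 0 0 -0.08 0; -230 -123 -9 0 0 -0.1 0; -276 -147 -10 0 0 -0.12 0; -322 -172 -12 0 0 -0.14 0; -368 -196 -14 0 0 -0.16 0; -414 -221 -16 0 0 -0.18 0; -460 -245 -18 0 0 -0.2 0; -506 -270 -20 0 0 -0.22 0; -552 -294 -20 0 0 -0.226 0")

```text
time_s: 1.65
eef_pos: [0.602, 0.149, 0.2512]
eef_rot: [-0.0, -0.0, 1.0, 0.0]
wrist_force: [0.6, 0.3, -0.2]
opening: 1.002
grasp_force: 0.0
```

```bash
python3 - <<'E'
from h import *
T=pose(); show(T); im=vision.camera("wrist"); cv2.imwrite("pics/w1.png",im); np.save("w1.npy",T)
T2=pose();show(T2)
E
```

```text
tcp [602.  149.  251.2] toolx yaw -3.1412 z [-0.  0. -1.]
tcp [606.1 144.  250.8] toolx yaw 3.1381 z [ 0.003 -0.003 -1.   ]
```

View pics/w1.png

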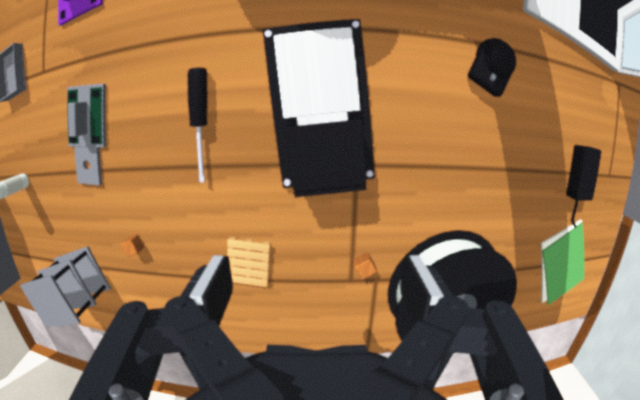

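The wrist view shows the jig's deck (270–360, 25–122) with the hood below it, to row 190. The carrier is at (87,115) with its hole at (86,164), and the screwdriver is at (198,120). I'll project the masks onto planes.

```bash
cat > m1.py <<'E'
from h import *
im=cv2.imread("pics/w1.png"); T=np.load("w1.npy"); h=cv2.cvtColor(im,cv2.COLOR_BGR2HSV)
def cnt(mask,box):
    x0,y0,x1,y1=box; m=np.zeros_like(mask); m[y0:y1,x0:x1]=mask[y0:y1,x0:x1]
    cs,_=cv2.findContours(m,cv2.RETR_EXTERNAL,cv2.CHAIN_APPROX_NONE); return sorted(cs,key=cv2.contourArea)[::-1]
def toplane(c,z): return np.array([wrist(T,p,z)[:2] for p in c.reshape(-1,2)])*1e3
def line(P):
    vx,vy,x,y=cv2.fitLine(P.astype(np.float32),cv2.DIST_HUBER,0,.01,.01).ravel(); return np.array([x,y]),np.arctan2(vy,vx)
# deck
m=((h[...,2]>170)&(h[...,1]<70)).astype(np.uint8)
c=cnt(m,(262,15,375,130))[0]; P=toplane(c,.03)
print("deck x range",P[:,0].min(),P[:,0].max(),"y",P[:,1].min(),P[:,1].max())
r=cv2.minAreaRect(P.astype(np.float32)); print("deck rect",r)
x0=P[:,0].min(); side=(P[:,0]>x0+15)&(P[:,0]<x0+75)
yc=P[:,1].mean(); 
L,la=line(P[side&(P[:,1]>yc+25)]); Rr,ra=line(P[side&(P[:,1]<yc-25)]); Nn,na=line(P[(P[:,0]<x0+12)&(abs(P[:,1]-yc-0)<35)])
print("L",L,np.tan(la),"R",Rr,np.tan(ra),"near",Nn,1/np.tan(na))
# carrier
g=((h[...,0]>60)&(h[...,0]<95)&(h[...,1]>60)&(h[...,2]<140)).astype(np.uint8)
for c in cnt(g,(55,75,115,160))[:2]:
    P=toplane(c,.011); r=cv2.minAreaRect(P.astype(np.float32)); print("strip",r,len(c))
gm=((h[...,1]<60)|(g>0)).astype(np.uint8)
c=cnt(gm,(55,75,115,195))[0]; P=toplane(c,.008); print("carrier outline",cv2.minAreaRect(P.astype(np.float32)))
t=(P[:,0]>P[:,0].max()-50)&(P[:,0]<P[:,0].max()-8); ym=P[t][:,1].mean()
A,a=line(P[t&(P[:,1]>ym)]);B,b=line(P[t&(P[:,1]<ym)]);print("tongue sides",A,np.tan(a),B,np.tan(b))
br=((h[...,1]>90)).astype(np.uint8); c=[k for k in cnt(br,(78,155,96,175))][0]; print("hole",toplane(c,.008).mean(0),len(c))
ov=cv2.resize(np.hstack([im[70:195,50:125],im[10:200,255:385][:125]]),None,fx=3.8,fy=3.8,interpolation=cv2.INTER_CUBIC); cv2.imwrite("pics/c2.png",ov)
E
python3 m1.py
```

```text
deck x range 435.4604199878972 550.269114489345 y 100.79163089011996 199.05634253019178
deck rect ((493.5523986816406, 150.34266662597656), (110.77681732177734, 90.43543243408203), 6.184220790863037)
L [480.64133 193.62575] 0.112322606 R [480.53366 104.17208] 0.114164755 near [439.02203 150.23564] -0.08792105
strip ((519.6766357421875, -174.15899658203125), (22.920278549194336, 82.2586898803711), 83.99524688720703) 138
strip ((482.8731384277344, -222.65211486816406), (18.95107650756836, 18.403961181640625), 85.21874237060547) 45
carrier outline ((547.7092895507812, -202.0572509765625), (82.42857360839844, 154.65350341796875), 84.25199890136719)
tongue sides [ 596.90857 -181.09792] -0.073169455 [ 595.19653 -233.58139] -0.13165934
hole [ 593.40586861 -206.25337586] 13
```

>>> carry_out(deltas="-2 -45 5 0 0 0.01 0; -4 -90 10 0 0 0.02 0; -6 -135 20 0 0 0.04 0; -8 -180 35 0 0 0.06 0; -10 -225 50 0 0 0.08 0; -12 -270 70 0 0 0.1 0; -14 -315 90 0 0 0.1 0; -15 -349 100 0 0 0.1 0; -15 -349 100 0 0 0.1 0; -15 -349 100 0 0 0.1 0")

```text
time_s: 2.95
eef_pos: [0.6158, -0.1981, 0.1512]
eef_rot: [-0.0, 0.05, 0.999, 0.0]
wrist_force: [-0.1, 0.1, -0.4]
opening: 1.0
grasp_force: 0.0
```

```bash
python3 - <<'E'
from h import *
T=pose(); show(T); im=vision.camera("wrist"); cv2.imwrite("pics/w2.png",im); np.save("w2.npy",T)
E
```

```text
tcp [ 615.8 -198.1  151.2] toolx yaw 3.0416 z [-0.     0.001 -1.   ]
```

View pics/w2.png

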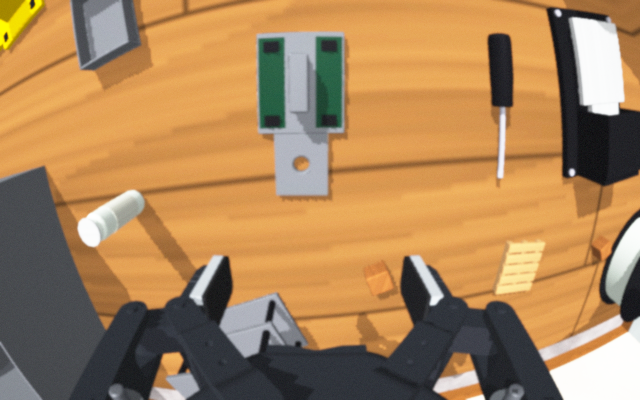

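The carrier is clear here: pad (258–345, 32–133), hole (301,163) and handle top near (299,82).

```bash
python3 - <<'E'
from h import *
im=cv2.imread("pics/w2.png"); T=np.load("w2.npy"); h=cv2.cvtColor(im,cv2.COLOR_BGR2HSV)
m=np.zeros(im.shape[:2],np.uint8); s=np.s_[25:205,245:360]
m[s]=((h[s][...,1]<70)|((h[s][...,0]>50)&(h[s][...,0]<100)))*255
cs,hi=cv2.findContours(m,cv2.RETR_CCOMP,cv2.CHAIN_APPROX_NONE)
c=max(cs,key=cv2.contourArea); pl=lambda c,z:np.array([wrist(T,p,z)[:2] for p in c.reshape(-1,2)],np.float32)*1e3
P=pl(c,.008); print("outline",cv2.minAreaRect(P))
hs=[k for k in cs if 150<k[:,0,1].mean()<175 and 290<k[:,0,0].mean()<312 and len(k)<100]
for k in hs:
    (u,r)=cv2.minEnclosingCircle(k); print("hole px",u,r,"top rim",wrist(T,u,.008)[:2]*1e3)
def fl(Q): vx,vy,x,y=cv2.fitLine(Q,cv2.DIST_HUBER,0,.01,.01).ravel(); return x,y,vy/vx
x0=P[:,0].min();ym=np.median(P[:,1])
pad=(P[:,0]>x0+12)&(P[:,0]<x0+85); t=(P[:,0]>x0+108)&(P[:,0]<x0+145)
print("pad",fl(P[pad&(P[:,1]>ym)]),fl(P[pad&(P[:,1]<ym)]))
print("tongue",fl(P[t&(P[:,1]>ym)]),fl(P[t&(P[:,1]<ym)]))
near=P[(P[:,0]<x0+10)]; near=near[abs(near[:,1]-near[:,1].mean())<30]; vx,vy,x,y=cv2.fitLine(near,cv2.DIST_HUBER,0,.01,.01).ravel(); print("near",x,y,vx/vy)
far=P[P[:,0]>P[:,0].max()-6];far=far[abs(far[:,1]-far[:,1].mean())<18];vx,vy,x,y=cv2.fitLine(far,cv2.DIST_HUBER,0,.01,.01).ravel();print("far",x,y,vx/vy)
E
```

```text
outline ((547.6096801757812, -205.40341186523438), (79.955810546875, 154.80516052246094), 84.3913345336914)
hole px (301.0, 163.5) 8.381627082824707 top rim [ 593.60472004 -209.89627589]
pad (np.float32(515.97626), np.float32(-162.4921), np.float32(-0.09125559)) (np.float32(513.29254), np.float32(-241.57974), np.float32(-0.107844375))
tongue (np.float32(594.8152), np.float32(-185.46483), np.float32(-0.09291346)) (np.float32(594.8717), np.float32(-234.8274), np.float32(-0.121998735))
near 471.13876 -197.97318 0.10682682
far 625.03 -208.35655 0.10204873
```

>>> carry_out(deltas="24 -4 20 0 0 0 0.3; 48 -7 40 0 0 0 0.4; 72 -11 60 0 0 0 0.4; 95 -14 80 0 0 0 0.4; 95 -14 95 0 0 0 0.4; 95 -14 110 0 0 0 0.4; 95 -14 120 0 0 0 0.4; 95 -14 120 0 0 0 0.4")

```text
time_s: 4.0
eef_pos: [0.5201, -0.2027, 0.0305]
eef_rot: [-0.001, 0.05, 0.999, 0.0]
wrist_force: [-0.1, 0.3, 0.5]
opening: 0.599
grasp_force: 0.0
```

>>> carry_out(deltas="0 0 8 0 0 0 0.4; 0 0 16 0 0 0 0.4; 0 0 16 0 0 0 0.6; 0 0 16 0 0 0 0.8; 0 0 16 0 0 0 1; 0 0 16 0 0 0 1; 0 0 16 0 0 0 1; 0 0 16 0 0 0 1; 0 0 16 0 0 0 1")

```text
time_s: 5.12
eef_pos: [0.5202, -0.2033, 0.0156]
eef_rot: [0.0, 0.05, 0.999, -0.0]
wrist_force: [-1.4, 0.2, 3.8]
opening: 0.175
grasp_force: 60.5
```

>>> carry_out(deltas="0 0 -10 0 0 0 1; 0 0 -35 0 0 0 1; 0 0 -70 0 0 0 1; 0 20 -105 0 0 -0.02 1; -6 55 -135 0 0 -0.04 1; -16 95 -155 0 0 -0.08 1; -26 140 -164 0 0 -0.12 1; -36 185 -164 0 0 -0.15 1; -46 230 -164 0 0 -0.18 1; -55 275 -164 0 0 -0.2 1; -64 320 -164 0 0 -0.212 1; -70 355 -164 0 0 -0.212 1")

```text
time_s: 6.62
eef_pos: [0.6248, 0.1451, 0.1791]
eef_rot: [-0.0, -0.057, 0.998, 0.0]
wrist_force: [0.6, -0.1, -2.8]
opening: 0.172
grasp_force: 59.8
```

>>> carry_out(deltas="-3 14 0 0 0 0 1; -3 14 0 0 0 0 1; -3 14 0 0 0 0 1; -3 14 0 0 0 0 1")

```text
time_s: 7.12
eef_pos: [0.6264, 0.156, 0.1793]
eef_rot: [-0.0, -0.055, 0.998, -0.0]
wrist_force: [0.5, 0.7, -2.6]
opening: 0.176
grasp_force: 59.9
```

```bash
python3 - <<'E'
from h import *
T=pose(); show(T); im=vision.camera("wrist"); cv2.imwrite("pics/w3.png",im); np.save("w3.npy",T)
E
```

```text
tcp [626.4 156.  179.3] toolx yaw -3.031 z [-0. -0. -1.]
```

View pics/w3.png

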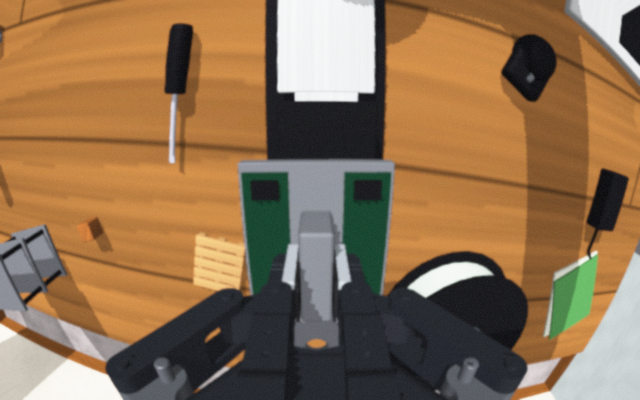

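The carrier is held, with its pad's rear edge at row 161 (240–394). The deck is visible above it, and its end under the hood's mouth is at row ~102. I'll measure the jig's sides and mouth, and the carrier in the hand.

```bash
python3 - <<'E'
from h import *
im=cv2.imread("pics/w3.png"); T=np.load("w3.npy"); h=cv2.cvtColor(im,cv2.COLOR_BGR2HSV)
m=np.zeros(im.shape[:2],np.uint8); s=np.s_[0:110,268:384]
m[s]=((h[s][...,1]<70)&(h[s][...,2]>150))*255
row=lambda r,k=m:np.flatnonzero(k[r])
L=[];Rr=[]
for r in range(4,86,4):
    w=row(r); L.append(wrist(T,(w.min()-.5,r),.03)[:2]*1e3); Rr.append(wrist(T,(w.max()+.5,r),.03)[:2]*1e3)
L,Rr=np.float32(L),np.float32(Rr)
def fl(Q): vx,vy,x,y=cv2.fitLine(Q,cv2.DIST_HUBER,0,.01,.01).ravel(); return x,y,vy/vx
print("img L",fl(L),"img R",fl(Rr),"width",np.linalg.norm(L-Rr,axis=1).mean())
ends=[np.flatnonzero(m[85:,c]).max()+85.5 for c in (305,315,325,335,345)]; print("ends",ends)
for c,r in zip((305,315,325,335,345),ends): print("mouth z66",wrist(T,(c,r),.066)[:2]*1e3,"z60",wrist(T,(c,r),.060)[:2]*1e3)
print("shoulders",[np.flatnonzero(m[60:,c]).max()+60.5 for c in(285,290,365,370)], [wrist(T,(c,np.flatnonzero(m[60:,c]).max()+60.5),.03)[:2]*1e3 for c in(287,368)])
# carrier rear edge and sides in tool frame
g=(h[...,1]<60)&(h[...,2]>90)
zt=T[2,3]-.0156+.008
e=[(c,140+np.flatnonzero(g[140:180,c]).min()-.5) for c in range(250,386,8)]
Q=np.array([np.linalg.inv(T)@np.append(wrist(T,p,zt),1) for p in e])[:,:2]*1e3
vx,vy,x,y=cv2.fitLine(Q.astype(np.float32),cv2.DIST_HUBER,0,.01,.01).ravel(); print("rear edge tool",x,y,vx/vy)
for r in(165,170):
    w=np.flatnonzero(g[r,225:410])+225; print("rear width",[(np.linalg.inv(T)@np.append(wrist(T,(u,r),zt),1))[:2]*1e3 for u in(w.min()-.5,w.max()+.5)])
E
```

```text
img L (np.float32(494.0185), np.float32(104.87354), np.float32(0.1110429)) img R (np.float32(487.8778), np.float32(195.23978), np.float32(0.11380632)) width 90.366135
ends [np.float64(100.5), np.float64(100.5), np.float64(100.5), np.float64(100.5), np.float64(100.5)]
mouth z66 [547.9689922  138.33455735] z60 [548.02373974 138.1256626 ]
mouth z66 [547.11645473 146.40150793] z60 [547.15117139 146.38215107]
mouth z66 [546.20927065 154.46050518] z60 [546.22267247 154.63049934]
mouth z66 [545.24559095 162.52744924] z60 [545.23635054 162.88698114]
mouth z66 [544.22328994 170.61832324] z60 [544.19002994 171.16795512]
shoulders [np.float64(91.5), np.float64(91.5), np.float64(92.5), np.float64(92.5)] [array([541.44662155, 119.58508202]), array([533.53745405, 194.39584692])]
rear edge tool 51.70584 2.226664 0.0042933053
rear width [array([ 49.22433552, -39.50046346]), array([49.13664006, 39.60805935])]
rear width [array([ 46.63287387, -39.67272489]), array([46.53799742, 39.24653787])]
```

>>> carry_out(deltas="35 2 0 0 0 0 1; 75 3 0 0 0 0 1; 115 5 0 0 0 0 1; 150 7 0 0 0 0 1; 180 8 0 0 0 0 1; 207 9 10 0 0 0 1; 207 9 40 0 0 0 1; 207 9 70 0 0 0 1; 207 9 100 0 0 0 1; 207 9 118 0 0 -0.002 1; 207 9 118 0 0 -0.002 1; 207 9 118 0 0 -0.002 1")

```text
time_s: 8.68
eef_pos: [0.4206, 0.1429, 0.0622]
eef_rot: [0.001, -0.057, 0.998, -0.0]
wrist_force: [-0.3, 0.2, -2.4]
opening: 0.171
grasp_force: 59.8
```

```bash
python3 - <<'E'
from h import *
T=pose(); show(T); cv2.imwrite("pics/s1.png",cv2.resize(vision.camera("scene")[180:330,300:460],None,fx=4,fy=4,interpolation=cv2.INTER_CUBIC))
for g in(494.3,): print((np.linalg.inv(T)@np.array([g/1e3,.1503,.06,1]))[:3]*1e3)
E
```

```text
tcp [420.6 142.9  62.2] toolx yaw -3.028 z [ 0.001  0.    -1.   ]
[-74.07660546  -0.98155845   2.32133934]
```

View pics/s1.png

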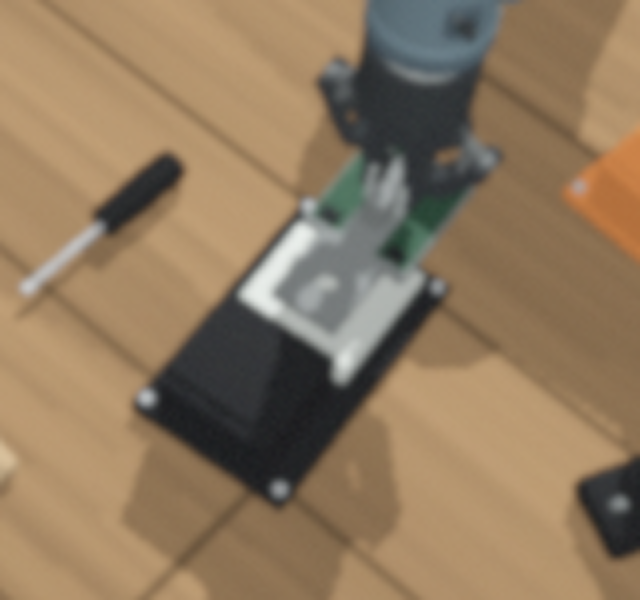

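The crop shows the tongue above the deck, lined up with the hood's mouth. I'll slide in.

>>> carry_out(deltas="-8 -1 1 0 0 0 1; -18 -1 1 0 0 0 1; -28 -1 1 0 0 0 1; -38 -1 1 0 0 0 1; -48 -1 1 0 0 0 1; -58 -1 1 0 0 0 1; -67 -1 1 0 0 0 1; -74 -1 1 0 0 0 1; -74 -1 1 0 0 0 1; -74 -1 1 0 0 0 1; -74 -1 1 0 0 0 1")

```text
time_s: 10.1
eef_pos: [0.493, 0.1505, 0.0602]
eef_rot: [-0.0, -0.057, 0.998, -0.0]
wrist_force: [-0.1, 0.4, -2.2]
opening: 0.171
grasp_force: 59.8
```

```bash
python3 - <<'E'
from h import *
T=pose(); show(T); print((np.linalg.inv(T)@np.array([.4943,.1503,.06,1]))[:3]*1e3, sensors.get_obs()["wrist_force"])
E
```

```text
tcp [493.  150.5  60.2] toolx yaw -3.0273 z [-0. -0. -1.]
[-1.22190922 -0.38382679  0.21558319] [-0.14787387  0.3957622  -2.23294691]
```

>>> carry_out(deltas="-1 0 2 0 0 0 1; -1 0 4 0 0 0 1; -1 0 6 0 0 0 1; -1 0 8 0 0 0 1; -1 0 10 0 0 0 1; -1 0 12 0 0 0 1; -1 0 12 0 0 0 1; -1 0 12 0 0 0 1")

```text
time_s: 11.1
eef_pos: [0.4944, 0.1507, 0.0483]
eef_rot: [0.0, -0.057, 0.998, 0.0]
wrist_force: [0.1, -0.4, -1.9]
opening: 0.173
grasp_force: 59.8
```

No contact force with the underside about 5 mm below the pin's top, so the hole is over the pin. Now I'll press down.

>>> carry_out(deltas="0 0 2 0 0 0 1; 0 0 4 0 0 0 1; 0 0 6 0 0 0 1; 0 0 8 0 0 0 1; 0 0 9 0 0 0 1; 0 0 10 0 0 0 1; 0 0 10 0 0 0 1; 0 0 10 0 0 0 1")

```text
time_s: 12.1
eef_pos: [0.4946, 0.1507, 0.0388]
eef_rot: [0.0, -0.057, 0.998, -0.0]
wrist_force: [-2.9, -0.5, 6.5]
opening: 0.174
grasp_force: 61.0
```

>>> carry_out(deltas="0 0 1 0 0 0 1; 0 0 2 0 0 0 1; 0 0 2 0 0 0 1; 0 0 2 0 0 0 1")

```text
time_s: 12.6
eef_pos: [0.4946, 0.1507, 0.0375]
eef_rot: [0.0, -0.057, 0.998, -0.0]
wrist_force: [-6.7, -0.9, 14.7]
opening: 0.175
grasp_force: 62.4
```

>>> carry_out(deltas="0 0 1 0 0 0 1; 0 0 1.5 0 0 0 1; 0 0 1.5 0 0 0 1; 0 0 1.5 0 0 0 1")

```text
time_s: 13.1
eef_pos: [0.4947, 0.1507, 0.0374]
eef_rot: [-0.0, -0.057, 0.998, -0.0]
wrist_force: [-13.1, -2.2, 29.5]
opening: 0.175
grasp_force: 64.4
```

```bash
python3 - <<'E'
from h import *
T=pose(); show(T); cv2.imwrite("pics/s2.png",cv2.resize(vision.camera("scene")[180:330,300:460],None,fx=4,fy=4,interpolation=cv2.INTER_CUBIC))
o=sensors.get_obs(); print(o["wrist_force"],o["torque"],o["time_s"])
E
```

```text
tcp [494.7 150.7  37.4] toolx yaw -3.0269 z [-0. -0. -1.]
[-12.39701859  -1.55265009  28.79055203] [-0.34401293  2.10825015 -0.03802849] 13.15
```

View pics/s2.png

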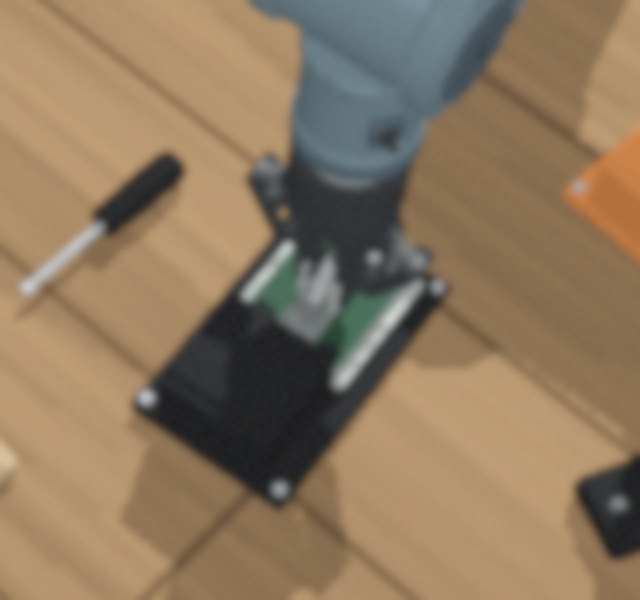

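The crop shows the carrier seated between the deck's edges and square to the jig. The height agrees: TCP 37.4 mm less 15.6 mm puts the underside at 21.8 mm, hard on the stop. I'll ease the push off slightly and hand in.

>>> carry_out(deltas="0 0 -0.7 0 0 0 1; 0 0 -0.7 0 0 0 1; 0 0 -0.7 0 0 0 1")

```text
time_s: 13.52
eef_pos: [0.4946, 0.1507, 0.0375]
eef_rot: [-0.0, -0.057, 0.998, -0.0]
wrist_force: [-10.6, -2.1, 21.7]
opening: 0.175
grasp_force: 63.2
```

```bash
python3 -c "
from bench import ctrl; print(ctrl.hand_in())"
```

```text
the job is handed in; nothing more can be done
None
```

I handed the job in with the carrier slid in under the hood, its hole over the pin, and held against the deck's stop with about 22 N (underside about 22 mm above the table); the hand-in returned no verdict.

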